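Pump up the slide-rinse tank until its pressure pin is out

ROBOT

A 6-joint arm with a two-finger parallel gripper is mounted at the origin on the work surface. World frame = base frame: x ahead of the robot, y to its left, z up, the work surface at z = 0. Lengths are in mm, angles in rad, forces in N, time in s.
With the tool pointing down it reaches from about 325 to 925 mm from the base axis. Payload 3.1 kg.
Tool frame: the origin (TCP) lies midway between the tips of the shut fingers; the grasp point (between the pads) lies 19 mm behind it; z points along the fingers, y is the line along which they close (so a half turn about z gives the same grasp; the last joint's range is limited). The gripper opens to 85 mm and grips with 20 to 120 N. Pads are 22 mm wide; open, the fingers measure 114 mm over their backs; the gripper's body (76 mm by 85 mm) begins 54 mm behind the grasp point. The pads swing forward as they close: fully open they stand 13 mm farther back than shut.
Start: joints at [1.111, 0.217, 1.613, -0, 1.311, -0.112], TCP at [213.001, 587.597, 231.3] pointing down, gripper open.
Joint ranges: [-2.75, 2.75], [-0.78, 2.1], [0.31, 2.55], [-1.13, 4.27], [0.13, 2.63], [-2.58, 2.58]. Speed limits (rad/s): [2.79, 2.79, 3.14, 3.14, 3.14, 3.14].

INTERFACE

Orientations are given as a 3x3 rotation matrix whose columns are the frame's x, y, z axes.
In Python, from plant import env gives the robot as it stands. The module is installed in compiled form; this text tells all that it offers.
- The arm moves only by the tool drive_tool, never from a script. Its argument "increments" is a list of rows, each a list of 5 numbers: the shift along the tool's x, y, z normalised to -1 to 1, where 1 is 0.025 m, then the turn about the tool's z normalised to -1 to 1, where 1 is 0.08 rad, then the closure, from -1 (fully open) to 1 (shut), so that 0 is half open. In form: [[dx, dy, dz, twist, hand], ...]. A call has 1 to 8 rows; each row shifts and turns the commanded pose from where the row before left it, along the tool's axes as they then stand; what a row does not reach is not made up. A row lasts 1/8 s, in which the tool goes at most 62.5 mm and 10.7 degrees, less where a joint would pass 70% of its speed; a pose out of reach is approached as far as the arm can. A call with a number of a shift or a turn outside -1 to 1 is refused whole. A call with a gripper value outside its range is refused whole. The fingers move at their own pace and stop on an object; "force" is the grip in N (left out, the last holds). Time passes only in rows, so rows that do not move let the fingers close. It gives the time, the measured TCP pose, the force, the opening and the grip force at its end, in the units of the state.
- env.read_state(): the state, without advancing time (a new reading comes with each control period).
- env.get_image(name): name is "scene" or "top" or "wrist"; returns the picture (384x512x3 uint8, blue, green, red); there is no depth.
- env.calibration(name): a dict with "camera_matrix" (3x3 intrinsics, pixels), "position" and "attitude" of the camera in the world. Camera axes: x right, y down, z forward; pixel columns grow to the right and rows downward; lengths in mm; the calibration is good to about 2 mm. The wrist camera is an equidistant fisheye: a pixel r from the principal point sees the ray r / f radians off the axis. A picture is of the moment at which its call begins: read the wrist's pose just before it. calibration takes no time and is no camera call; for the wrist camera it gives the pose at the moment of the call.
- env.hand_in(): hands the job in; it is judged then, once.
The state is a dict: "time": time; "joints": joint angles; "dq": joint speeds; "joint_torque": joint torques, N m; "eef_pos": TCP position; "ee_rot": TCP orientation; "ft_force": force on the tool from outside, world axes, zero at the start; "wrist_torque": the same for the moment, N m; "gripper_width": opening from 0.0 (shut) to 1.0 (fully open); "gripper_force": force on a finger pad.
Only numpy, scipy, OpenCV 4.12 (cv2) and the standard library are available. Lean on these libraries where they do the work, as an engineer would, in place of code of your own. Each camera call takes 0.05 s, during which the arm holds its last target. There are 200 camera calls.

TASK

Get the steel slide-rinse tank ready for rinsing: push its blue vent lever round until the vent is fully closed, then pump the black plunger with full strokes until the orange-red indicator pin has popped fully out. Leave the plunger up, the vent closed and the pin out. Only push and press: do not touch the pin, do not lift or shift the tank, and leave everything else on the bench as it stands.

Things in the scene. Friction and masses are not known exactly. Their poses are not given: they have to be found in the camera images.
- tank: loose steel rinse tank, 4 kg, 137 mm diameter (147 over its clamp band), lid top at 122 mm. Origin: centre of its underside; z up. In its frame: pump on the z axis; vent cock at x 0, y +47 mm; indicator at x +44, y -12; relief valve 158 mm high at x -41, y -20; spout to -y, 163 mm high, above a steel tray 45 mm high. Only the plunger stands higher than 165 mm
- plunger_top (a point): centre of the top of the black mushroom knob of the pump plunger, on the tank's axis; knob 48 mm in diameter (flat top 40 mm), its top 210 mm above the bench when up. It is pressed straight down
- plunger (a joint): how far the plunger is pressed: 0 = up, 0.035 m = fully down on its stop. A spring brings it back up within half a second when let go. Pressing takes about 6 to 9 N at the top and 10 to 14 N at the bottom. A full stroke raises the pressure only if the vent is closed; short strokes raise it less
- vent (a joint): angle of the vent lever about its vertical pivot: 0 = open, the lever along the tank's +y, above its brass outlet stub; 1.57 = closed, on its stop, along the tank's +x, crosswise to the stub. Closing turns it clockwise seen from above. It stays where it is left; about 2 N near its end moves it
- vent_tip (a point): outer end of the blue vent lever, at its upper edge, 48 mm from the vent pivot. The lever is a blue bar 9 mm thick, at heights 142 to 156 mm. The brass outlet stub below it runs to 34 mm from the pivot along the tank's +y, its top 135 mm high
- vent_pivot (a point): point on the vertical axis of the vent lever, at the height of the lever's upper edge (156 mm)
- pin (a joint): how far the indicator pin stands out: 0 = in, about 0.0145 m = fully out. It stays in during the first strokes, pops out in the last one or two (it can stand about half out, one stroke short), fully only at the bottom of the last full stroke, and stays out. It takes 3 to 5 full strokes, as the tank is more or less full. Extra strokes do no harm (relief valve)
- pin_top (a point): centre of the top of the pressure indicator pin, 11 mm in diameter, white cap on an orange-red body that shows only as it comes out of its brass boss; 133.5 mm above the bench when in, 148 mm when fully out
- violet_bottle: bystander, loose: amber glass dropper bottle with a black collar and rubber bulb, 44 mm diameter, 104 mm high; origin at the centre of its underside
- red_bottle: bystander, loose: green glass dropper bottle with a red collar and rubber bulb, 44 mm diameter, 104 mm high; origin at the centre of its underside
- coplin_jar: bystander, loose: squarish pale glass staining jar with a round white lid, 52 mm square, 100 mm high; origin at the centre of its underside
- beaker: bystander, loose: clear glass beaker, 68 mm diameter, 88 mm high; origin at the centre of its underside
- slide_box: bystander, loose: blue slide box lying flat, 87 x 102 x 40 mm; origin at the centre of its underside
- petri_stack: bystander, loose: stack of three petri dishes, 92 mm diameter, 42 mm high; origin at the centre of its underside
- oil_bottle: bystander, loose: small amber immersion oil bottle with a white cap, 28 mm diameter, 62 mm high; origin at the centre of its underside
- bench_timer: bystander, loose: white bench timer lying flat, 62 x 72 x 20 mm; origin at the centre of its underside

How it is judged:
By the outcome, as a careful person would: the job done as asked, in the order asked, and still so for the second after the job is handed in, with the robot touching nothing.
It also fails if it takes over 54 s, if anything falls off the work surface, if the arm or the gripper's body presses on something with over 40 N, if the wrist force passes 120 N, or if a joint passes its speed limit or range.

## Working session

There is one attempt and no reset: what is moved stays moved. The work goes in short steps, Python scripts to look and compute and a tool call to move; the robot and the scene stay as the last step left them, time stands still between calls to the robot, and variables do not carry over. Pictures are saved under pics/ and viewed, at most 10 in all, crops included, and the job is handed in when it is done.

Besides the shell and the picture viewer there is one more tool, called after "Request:" as a command line: name --pt "numbers of a row" for each row, then --argument value for the rest. drive_tool: Moves the arm, as the interface text tells. Its arguments: {"type":"object","properties":{"increments":{"type":"array"},"force":{"type":"number"}},"required":["increments"]}

```bash
mkdir -p pics; cat > h.py <<'E'
import numpy as np, cv2
from plant import env
def ray(c,u,v):
    K=np.array(c["camera_matrix"]);R=np.array(c["attitude"]);return R@np.linalg.inv(K)@np.array([u,v,1.])
def onplane(c,u,v,z):
    d=ray(c,u,v);p=np.array(c["position"]);return p+d*(z-p[2])/d[2]
def proj(c,P):
    q=np.array(c["attitude"]).T@(np.array(P)-np.array(c["position"]));q=np.array(c["camera_matrix"])@q;return q[:2]/q[2]
E
python3 - <<'E'
from h import *
s=env.read_state();print(s)
for n in("top","scene"):
    im=env.get_image(n);cv2.imwrite(f"pics/{n}0.png",im);c=env.calibration(n);print(n,c)
a=cv2.imread("pics/top0.png");b=cv2.imread("pics/scene0.png")
cv2.imwrite("pics/top0b.png",cv2.resize(a,(800,600)));cv2.imwrite("pics/scene0b.png",cv2.resize(b,(800,600)))
E
```

```text
{'time': 0.0, 'joints': array([ 1.11080649e+00,  2.17784100e-01,  1.61497786e+00, -1.10927931e-05,
        1.31132969e+00, -1.12198205e-01]), 'dq': array([-0.00037288,  0.0001064 , -0.0005976 ,  0.00155349,  0.00143332,
        0.00124402]), 'joint_torque': array([-4.08387141e-04, -3.96836364e+01, -3.03858519e+01, -3.42275944e-04,
        9.83913196e-03, -5.34037838e-06]), 'eef_pos': array([212.61558697, 586.82031325, 229.9268985 ]), 'ee_rot': array([[-9.40128493e-01,  3.40818436e-01, -1.09979328e-03],
       [ 3.40820104e-01,  9.40125854e-01, -2.24399965e-03],
       [ 2.69147642e-04, -2.48447967e-03, -9.99996877e-01]]), 'ft_force': array([-0.41296145, -0.55931874, -0.24376734]), 'wrist_torque': array([-0.01211399, -0.0212465 , -0.03553659]), 'gripper_force': 0.0, 'gripper_width': 1.0016241920141769}
top {'camera_matrix': array([[379.60423455,   0.        , 253.31514367],
       [  0.        , 379.60423455, 191.70265808],
       [  0.        ,   0.        ,   1.        ]]), 'position': array([ 329.34422592,  -10.89371112, 1130.36680666]), 'attitude': array([[-4.37850415e-04, -9.89946683e-01,  1.41440354e-01],
       [-9.99996898e-01,  7.80276862e-04,  2.36554438e-03],
       [-2.45212545e-03, -1.41438880e-01, -9.89943953e-01]])}
scene {'camera_matrix': array([[417.34758728,   0.        , 259.16953105],
       [  0.        , 417.34758728, 193.64538334],
       [  0.        ,   0.        ,   1.        ]]), 'position': array([1123.74918698,  -58.43852607, 1095.93357389]), 'attitude': array([[ 0.03149967,  0.8383489 , -0.5442232 ],
       [ 0.99950071, -0.02507473,  0.01922478],
       [ 0.00247082, -0.54455705, -0.83872016]])}
```

View pics/top0b.png

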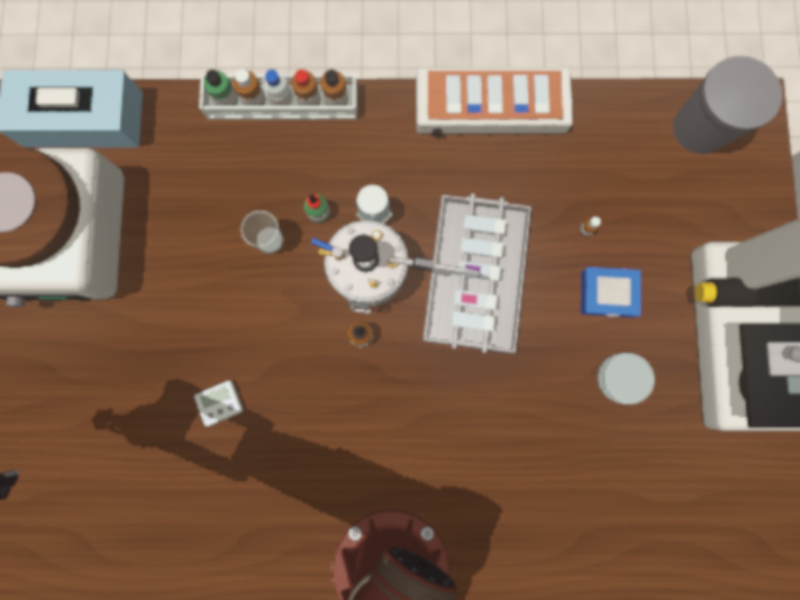

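View pics/scene0b.png

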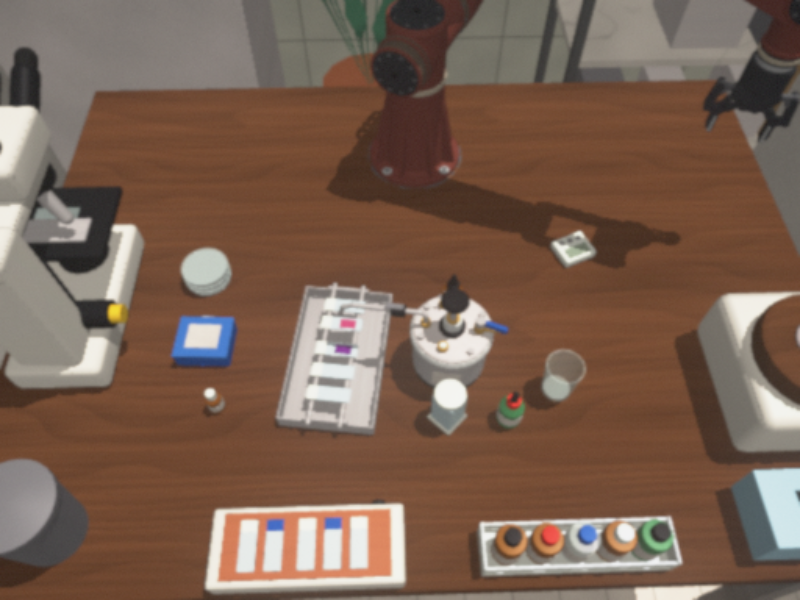

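The top view shows the knob at (364,250), the blue lever pointing left to a tip at (313,242) with the red-collared bottle nearby at (316,207), and the spout to the right, all in 800 px coordinates. In the scene view the knob is at (455,300) and the lever tip at (507,328).

```bash
python3 - <<'E'
from h import *
out=[];R={}
for n,(x0,y0,x1,y1) in dict(top=(190,115,280,215),scene=(245,160,355,265)).items():
    im=cv2.imread(f"pics/{n}0.png");c=env.calibration(n)
    sub=im[y0:y1,x0:x1];hsv=cv2.cvtColor(sub,cv2.COLOR_BGR2HSV)
    for nm,m in dict(blue=cv2.inRange(hsv,(105,120,60),(125,255,255)),black=cv2.inRange(hsv,(0,0,0),(180,130,65))).items():
        k,l,st,ce=cv2.connectedComponentsWithStats(m)
        for i in range(1,k):
            if st[i,4]>15:
                pts=np.argwhere(l==i)[:,::-1]+[x0,y0]
                u,v=pts.mean(0);z=149 if nm=="blue" else 205
                print(n,nm,st[i]+np.array([x0,y0,0,0,0]),(u.round(1),v.round(1)),onplane(c,u,v,z).round(1))
                if nm=="blue":
                    a=pts[pts[:,0].argmin()];b=pts[pts[:,0].argmax()];print(a,onplane(c,*a,152).round(),b,onplane(c,*b,152).round())
    out.append(cv2.resize(sub,(395,460),interpolation=cv2.INTER_CUBIC))
cv2.imwrite("pics/crop0.png",np.hstack(out))
E
```

```text
top blue [200 153  12   7  32] (np.float64(205.4), np.float64(156.1)) [565.  118.2 149. ]
[200 153] [573. 132. 152.] [211 158] [559. 103. 152.]
top black [227 210   6   5  24] (np.float64(229.9), np.float64(211.8)) [411.9  48.6 205. ]
scene blue [312 206  13   7  40] (np.float64(317.8), np.float64(208.7)) [561.4 116.6 149. ]
[312 206] [554. 102. 152.] [324 210] [568. 132. 152.]
scene black [283 177  16  23 210] (np.float64(290.4), np.float64(190.0)) [536.9  42.3 205. ]
scene black [251 199   8   3  18] (np.float64(254.1), np.float64(200.2)) [564.8 -51.4 205. ]
```

View pics/crop0.png

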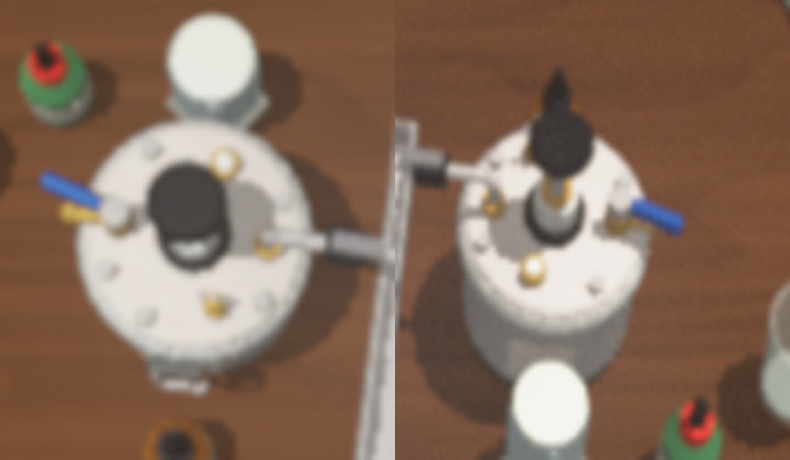

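```bash
python3 - <<'E'
from h import *
T=env.calibration("top");S=env.calibration("scene")
t=lambda x,y:(190+x/4.389-.4,115+y/4.6-.4)
s=lambda x,y:(245+(x-395)/3.591-.4,160+y/4.381-.4)
for nm,a,b,z in [("knob",t(188,197),s(561,143),210),("ind",t(225,161),s(532,268),133.5),("pivot",t(118,212),s(622,198),152),("tip",t(43,180),s(682,223),152),("stub",t(65,212),None,131),("relief",t(215,303),None,150),("spout base",t(265,243),s(493,203),140),("red bulb",t(46,52),s(700,410),100),("jar lid",t(212,55),s(550,402),98),("violet bulb",t(178,443),s(558,85),100)]:
    print(nm,onplane(T,*a,z).round(1),onplane(S,*b,z).round(1) if b else "")
E
```

```text
knob [546.8  43.1 210. ] [547.   42.3 210. ]
ind [586.4  25.  133.5] [586.4  23.1 133.5]
pivot [551.8  88.5 152. ] [550.3  91.  152. ]
tip [570.6 133.9 152. ] [569.2 133.3 152. ]
stub [556.6 123.1 131. ] 
relief [499.2  30.  150. ] 
spout base [5.361e+02 3.000e-01 1.400e+02] [543.7  -3.7 140. ]
red bulb [663.6 141.2 100. ] [667.8 141.8 100. ]
jar lid [662.2  34.9  98. ] [658.4  33.5  98. ]
violet bulb [423.8  54.6 100. ] [429.4  55.7 100. ]
```

Both views agree within about 3 mm. Knob is at (547,43), the pivot near (554,89) and the lever tip at (570,133.5). The tank is yawed about -9°, and the lever is about 0.18 rad from open. I'll move the shut gripper to the robot side of the lever.

Request:
drive_tool --pt "-0.92 -0.63 0 0 1" --pt "-0.92 -0.63 0 0 1" --pt "-0.92 -0.63 0 0 1" --pt "-0.92 -0.63 0 0 1" --pt "-0.92 -0.63 0 0 1" --pt "-0.92 -0.63 0 0 1" --pt "-0.92 -0.63 0 0 1" --pt "-0.92 -0.63 0 0 1" --force 40

```text
time: 1.1
eef_pos: [343.2, 405.4, 230.7]
ee_rot: [[-0.94, 0.341, -0.001], [0.341, 0.94, -0.001], [0.0, -0.001, -1.0]]
ft_force: [-0.5, 0.6, 0.2]
gripper_width: 0.0
gripper_force: 0.0
```

Request:
drive_tool --pt "-0.92 -0.63 0 0 1" --pt "-0.92 -0.63 0 0 1" --pt "-0.92 -0.63 0 0 1" --pt "-0.92 -0.63 0 0 1" --pt "-0.92 -0.63 0 0 1" --pt "-0.92 -0.63 0 0 1" --pt "-0.92 -0.63 0 0 1" --pt "-0.92 -0.63 0 0 1"

```text
time: 2.1
eef_pos: [473.1, 224.4, 230.7]
ee_rot: [[-0.94, 0.341, -0.001], [0.341, 0.94, -0.0], [0.001, -0.001, -1.0]]
ft_force: [-0.8, 1.5, 0.1]
gripper_width: 0.001
gripper_force: 0.0
```

Request:
drive_tool --pt "-0.92 -0.63 0 0 1" --pt "-0.92 -0.63 0 0 1" --pt "-0.92 -0.63 0 0 1" --pt "-0.7 -0.63 0 0 1" --pt "0 0 0 0 1" --pt "0 0 0 0 1"

```text
time: 2.85
eef_pos: [532.3, 136.9, 230.8]
ee_rot: [[-0.94, 0.341, -0.001], [0.341, 0.94, 0.0], [0.001, -0.0, -1.0]]
ft_force: [-0.1, 0.9, -0.6]
gripper_width: 0.001
gripper_force: 0.0
```

Request:
drive_tool --pt "0 0 0.8 0 1" --pt "0 0 0.8 0 1" --pt "0 0 0.8 0 1" --pt "0 0 0.6 0 1" --pt "0 0 0.36 0 1" --pt "0 0 0 0 1" --pt "-0.3 0 0 0 1" --pt "-0.3 0 0 0 1"

```text
time: 3.85
eef_pos: [548.4, 131.3, 148.4]
ee_rot: [[-0.94, 0.341, 0.002], [0.341, 0.94, 0.0], [-0.002, 0.001, -1.0]]
ft_force: [0.9, -0.4, 1.0]
gripper_width: -0.001
gripper_force: 0.0
```

```bash
python3 - <<'E'
from h import *
print(env.read_state()["ft_force"],env.read_state()["eef_pos"])
o=[]
for n,(x0,y0,x1,y1) in dict(top=(190,115,280,215),scene=(245,160,355,265)).items():
    im=env.get_image(n);o.append(cv2.resize(im[y0:y1,x0:x1],(395,460),interpolation=cv2.INTER_CUBIC))
cv2.imwrite("pics/c1.png",np.hstack(o))
E
```

```text
[ 0.91909046 -0.42373799  1.03348011] [548.39197838 131.29923302 148.35885859]
```

View pics/c1.png

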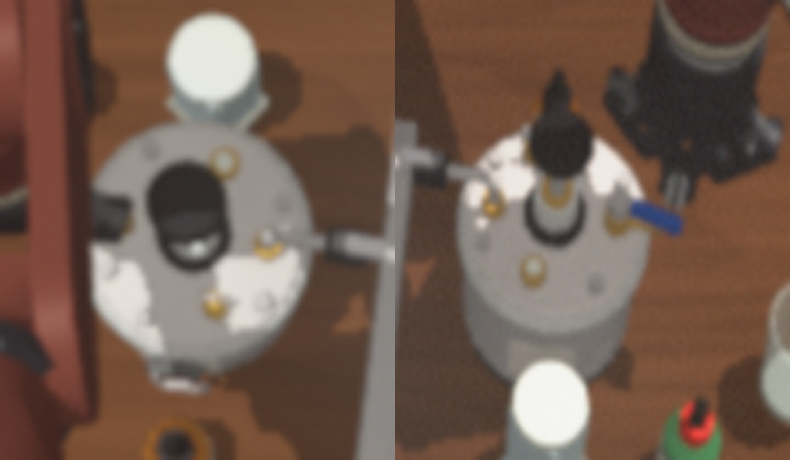

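The scene view shows the shut fingertips at (680,187), just on the robot side of the blue lever at (655,217). Next I sweep the arc, twisting with the lever.

Request:
drive_tool --pt "-0.16 0 0 0 1" --pt "-0.12 0.05 0 1 1" --pt "-0.12 0.05 0 1 1" --pt "-0.12 0.05 0 1 1" --pt "-0.12 0.05 0 1 1" --pt "-0.12 0.05 0 1 1"

```text
time: 4.7
eef_pos: [566.4, 128.3, 147.1]
ee_rot: [[-0.731, 0.682, -0.002], [0.682, 0.731, 0.0], [0.001, -0.001, -1.0]]
ft_force: [-0.3, 0.9, 1.0]
gripper_width: -0.0
gripper_force: 0.6
```

Request:
drive_tool --pt "-0.12 0.05 0 1 1" --pt "-0.12 0.05 0 1 1" --pt "-0.12 0.05 0 1 1" --pt "-0.12 0.05 0 1 1" --pt "-0.12 0.05 0 1 1"

```text
time: 5.32
eef_pos: [580.4, 120.5, 147.1]
ee_rot: [[-0.408, 0.913, -0.002], [0.913, 0.408, 0.001], [0.001, -0.001, -1.0]]
ft_force: [-0.7, 1.3, 0.7]
gripper_width: 0.004
gripper_force: 0.6
```

```bash
cat > lev.py <<'E'
from h import *
s=env.read_state();R=s["ee_rot"];p=s["eef_pos"];r=(p-[554.4,89.1,0])
print("t",s["time"],"tcp",p.round(1),"lever-frame x,y",(R[:,0]@r).round(1),(R[:,1]@r).round(1),"yaw deg",np.degrees(np.arctan2(R[1,1],R[0,1])).round(1),"F",s["ft_force"].round(1))
for n,(x0,y0,x1,y1) in dict(top=(190,115,280,215),scene=(245,160,355,265)).items():
    im=env.get_image(n);c=env.calibration(n);cv2.imwrite(f"pics/{n}_{s['time']:.2f}.png",im)
    m=np.zeros(im.shape[:2],np.uint8);m[y0:y1,x0:x1]=cv2.inRange(cv2.cvtColor(im,cv2.COLOR_BGR2HSV),(105,120,40),(125,255,255))[y0:y1,x0:x1]
    q=np.argwhere(m)[:,::-1]
    if len(q)<8: print(n,"few",len(q));continue
    w=np.array([onplane(c,*a,152)[:2] for a in q]);mu=w.mean(0);d=np.linalg.svd(w-mu)[2][0]
    if d@(mu-[554.4,89.1])<0:d=-d
    e=mu+d*((w-mu)@d).max()
    print(n,len(q),"mean",mu.round(1),"axis deg",np.degrees(np.arctan2(d[1],d[0])).round(1),"pivot->mean deg",np.degrees(np.arctan2(mu[1]-89.1,mu[0]-554.4)).round(1),"end",e.round(1))
E
python3 lev.py
```

```text
t 5.325 tcp [580.4 120.5 147.1] lever-frame x,y 18.2 36.4 yaw deg 24.1 F [-0.7  1.3  0.7]
top few 0
scene 21 mean [579.6 102.6] axis deg 27.8 pivot->mean deg 28.1 end [591.  108.6]
```

Request:
drive_tool --pt "-0.13 0.05 0 1 1" --pt "-0.13 0.05 0 1 1" --pt "-0.13 0.05 0 1 1" --pt "-0.13 0.05 0 1 1" --pt "-0.13 0.05 0 1 1"

```text
time: 6.05
eef_pos: [590.8, 106.8, 147.1]
ee_rot: [[-0.022, 1.0, -0.001], [1.0, 0.022, 0.001], [0.001, -0.001, -1.0]]
ft_force: [-0.7, 2.2, 0.1]
gripper_width: -0.002
gripper_force: 0.7
```

```bash
python3 lev.py
```

```text
t 6.05 tcp [590.8 106.8 147.1] lever-frame x,y 17.0 36.6 yaw deg 1.3 F [-0.7  2.2  0.1]
top few 0
scene 18 mean [581.5  90.6] axis deg 2.8 pivot->mean deg 3.1 end [596.4  91.3]
```

Request:
drive_tool --pt "-0.13 0.05 0 1 1" --pt "-0.13 0.05 0 1 1" --pt "-0.06 0 0 0 1"

```text
time: 6.52
eef_pos: [593.3, 98.6, 147.2]
ee_rot: [[0.134, 0.991, 0.0], [0.991, -0.134, 0.001], [0.001, 0.0, -1.0]]
ft_force: [0.7, 2.4, 0.3]
gripper_width: -0.002
gripper_force: 0.8
```

Request:
drive_tool --pt "-0.04 0 0 0 1" --pt "0 0 0 0 1"

```text
time: 6.78
eef_pos: [593.2, 98.2, 147.3]
ee_rot: [[0.136, 0.991, 0.001], [0.991, -0.136, 0.002], [0.002, 0.0, -1.0]]
ft_force: [0.4, 4.5, -1.3]
gripper_width: -0.001
gripper_force: 2.3
```

```bash
python3 lev.py
```

```text
t 6.775 tcp [593.2  98.2 147.3] lever-frame x,y 14.6 37.3 yaw deg -7.8 F [ 0.4  4.5 -1.3]
top few 0
scene 21 mean [581.1  85.2] axis deg -9.7 pivot->mean deg -8.3 end [596.4  82.6]
```

Request:
drive_tool --pt "-0.04 0 0 0 1" --pt "0 0 0 0 1"

```text
time: 7.12
eef_pos: [593.2, 98.1, 147.3]
ee_rot: [[0.136, 0.991, 0.001], [0.991, -0.136, 0.003], [0.003, 0.0, -1.0]]
ft_force: [1.4, 7.2, -1.8]
gripper_width: -0.0
gripper_force: 3.7
```

The lever is on its stop: force rises to 7 N with no motion. I'll back off and rise.

Request:
drive_tool --pt "0.4 0 0 0 1" --pt "0.8 0 0 0 1" --pt "0 0 -0.5 0 1" --pt "0 0 -1 0 1" --pt "0 0 -1 0 1" --pt "0 0 -1 0 1" --pt "0 0 0 0 1"

```text
time: 8.0
eef_pos: [599.3, 126.0, 238.8]
ee_rot: [[0.136, 0.991, 0.007], [0.991, -0.136, -0.0], [0.001, 0.007, -1.0]]
ft_force: [-0.3, 0.1, -0.2]
gripper_width: -0.001
gripper_force: 0.0
```

```bash
python3 lev.py; python3 - <<'E'
from h import *
s=env.read_state();R=s["ee_rot"];print((R.T@(np.array([547,42.7,225])-s["eef_pos"])/25).round(3))
o=[]
for n,(x0,y0,x1,y1) in dict(scene=(245,160,355,265)).items():
    im=env.get_image(n);o.append(cv2.resize(im[y0:y1,x0:x1],(550,525),interpolation=cv2.INTER_CUBIC))
cv2.imwrite("pics/c2.png",o[0])
E
```

```text
t 8.0 tcp [599.3 126.  238.8] lever-frame x,y 42.9 41.2 yaw deg -7.8 F [-0.3  0.1 -0.2]
top 14 mean [582.2  85.4] axis deg -9.0 pivot->mean deg -7.6 end [594.4  83.5]
scene 8 mean [579.1  84.5] axis deg -11.4 pivot->mean deg -10.5 end [593.2  81.7]
[-3.569 -1.53   0.398]
```

View pics/c2.png

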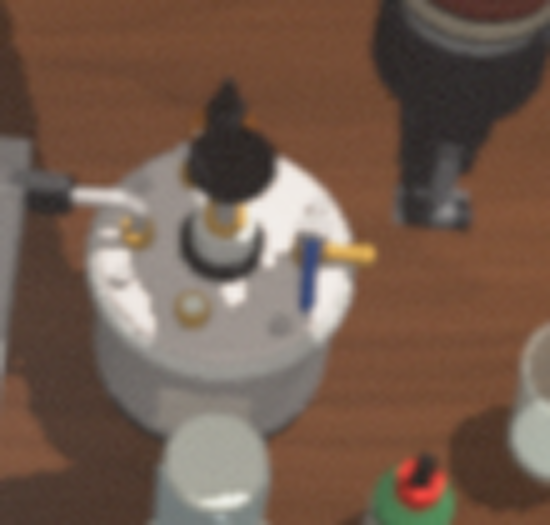

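The blue lever at (308,275) is crosswise to the brass stub at (345,252), and the tank has not moved. I'll go over the knob and down.

Request:
drive_tool --pt "-0.71 -0.31 0 0 1" --pt "-0.71 -0.31 0 0 1" --pt "-0.71 -0.31 0 0 1" --pt "-0.71 -0.3 0 0 1" --pt "-0.72 -0.3 0 0 1" --pt "0 0 0.5 0 1" --pt "0 0 0.5 0 1" --pt "0 0 0 0 1"

```text
time: 9.15
eef_pos: [547.0, 43.1, 209.3]
ee_rot: [[0.136, 0.991, -0.001], [0.991, -0.136, -0.001], [-0.001, -0.001, -1.0]]
ft_force: [-2.4, -1.9, 5.9]
gripper_width: -0.001
gripper_force: 2.8
```

Request:
drive_tool --pt "0 0 0.4 0 1" --pt "0 0 0.4 0 1" --pt "0 0 0.4 0 1" --pt "0 0 0.12 0 1" --pt "0 0 0 0 1"

```text
time: 9.78
eef_pos: [547.5, 43.1, 179.0]
ee_rot: [[0.135, 0.991, -0.0], [0.991, -0.135, -0.001], [-0.001, -0.0, -1.0]]
ft_force: [-4.6, -1.6, 10.9]
gripper_width: -0.001
gripper_force: 5.6
```

Request:
drive_tool --pt "0 0 0.08 0 1" --pt "0 0 0.04 0 1" --pt "0 0 0 0 1"

```text
time: 10.15
eef_pos: [547.5, 43.2, 176.4]
ee_rot: [[0.135, 0.991, -0.0], [0.991, -0.135, -0.001], [-0.001, -0.0, -1.0]]
ft_force: [-5.9, -2.8, 11.9]
gripper_width: 0.004
gripper_force: 6.0
```

Request:
drive_tool --pt "0 0 0.05 0 1" --pt "0 0 0.05 0 1" --pt "0 0 0 0 1"

```text
time: 10.52
eef_pos: [547.6, 43.2, 175.0]
ee_rot: [[0.135, 0.991, -0.0], [0.991, -0.135, -0.001], [-0.001, -0.0, -1.0]]
ft_force: [-8.1, -1.8, 17.1]
gripper_width: 0.003
gripper_force: 8.2
```

Request:
drive_tool --pt "0 0 0.04 0 1" --pt "0 0 0 0 1"

```text
time: 10.78
eef_pos: [547.6, 43.2, 174.9]
ee_rot: [[0.135, 0.991, -0.0], [0.991, -0.135, -0.001], [-0.001, -0.0, -1.0]]
ft_force: [-8.3, -2.3, 20.0]
gripper_width: -0.004
gripper_force: 10.1
```

Request:
drive_tool --pt "0 0 -0.5 0 1" --pt "0 0 -0.6 0 1" --pt "0 0 -0.7 0 1" --pt "0 0 0 0 1" --pt "0 0 0 0 1" --pt "0 0 0 0 1"

```text
time: 11.52
eef_pos: [546.1, 43.3, 213.8]
ee_rot: [[0.136, 0.991, -0.003], [0.991, -0.136, 0.0], [-0.0, -0.003, -1.0]]
ft_force: [-1.0, 0.1, 0.3]
gripper_width: 0.002
gripper_force: 0.0
```

Request:
drive_tool --pt "0 0 0.5 0 1" --pt "0 0 0.5 0 1" --pt "0 0 0.5 0 1" --pt "0 0 0.3 0 1" --pt "0 0 0 0 1" --pt "0 0 0 0 1"

```text
time: 12.28
eef_pos: [547.9, 43.2, 174.9]
ee_rot: [[0.136, 0.991, 0.001], [0.991, -0.136, -0.0], [0.0, 0.001, -1.0]]
ft_force: [-8.3, 0.9, 22.2]
gripper_width: -0.001
gripper_force: 10.9
```

Two full strokes are done. I'll do three more, then look.

Request:
drive_tool --pt "0 0 -0.5 0 1" --pt "0 0 -0.6 0 1" --pt "0 0 -0.7 0 1" --pt "0 0 0 0 1" --pt "0 0 0 0 1" --pt "0 0 0 0 1"

```text
time: 13.02
eef_pos: [546.0, 43.1, 213.6]
ee_rot: [[0.137, 0.991, -0.003], [0.991, -0.137, 0.0], [-0.0, -0.003, -1.0]]
ft_force: [-0.6, 0.2, -1.0]
gripper_width: -0.0
gripper_force: 0.0
```

Request:
drive_tool --pt "0 0 0.5 0 1" --pt "0 0 0.5 0 1" --pt "0 0 0.5 0 1" --pt "0 0 0.3 0 1" --pt "0 0 0 0 1" --pt "0 0 0 0 1"

```text
time: 13.78
eef_pos: [547.8, 43.1, 174.9]
ee_rot: [[0.136, 0.991, 0.001], [0.991, -0.136, -0.0], [-0.0, 0.001, -1.0]]
ft_force: [-7.7, 0.5, 21.8]
gripper_width: 0.001
gripper_force: 11.0
```

Request:
drive_tool --pt "0 0 -0.5 0 1" --pt "0 0 -0.6 0 1" --pt "0 0 -0.7 0 1" --pt "0 0 0 0 1" --pt "0 0 0 0 1" --pt "0 0 0 0 1"

```text
time: 14.52
eef_pos: [546.0, 43.2, 213.6]
ee_rot: [[0.137, 0.991, -0.003], [0.991, -0.137, 0.0], [-0.0, -0.003, -1.0]]
ft_force: [-0.1, -0.1, -0.1]
gripper_width: 0.002
gripper_force: 0.0
```

Request:
drive_tool --pt "0 0 0.5 0 1" --pt "0 0 0.5 0 1" --pt "0 0 0.5 0 1" --pt "0 0 0.3 0 1" --pt "0 0 0 0 1" --pt "0 0 0 0 1"

```text
time: 15.28
eef_pos: [547.8, 43.1, 174.9]
ee_rot: [[0.136, 0.991, 0.001], [0.991, -0.136, -0.0], [-0.0, 0.001, -1.0]]
ft_force: [-9.0, -0.1, 21.3]
gripper_width: 0.002
gripper_force: 11.0
```

Request:
drive_tool --pt "0 0 -0.5 0 1" --pt "0 0 -0.6 0 1" --pt "0 0 -0.7 0 1" --pt "0 0 0 0 1" --pt "0 0 0 0 1" --pt "0 0 0 0 1"

```text
time: 16.02
eef_pos: [545.9, 43.2, 213.6]
ee_rot: [[0.137, 0.991, -0.003], [0.991, -0.137, 0.0], [-0.0, -0.003, -1.0]]
ft_force: [0.9, -0.1, -0.3]
gripper_width: 0.0
gripper_force: 0.0
```

Request:
drive_tool --pt "0 0 0.5 0 1" --pt "0 0 0.5 0 1" --pt "0 0 0.5 0 1" --pt "0 0 0.3 0 1" --pt "0 0 0 0 1" --pt "0 0 0 0 1"

```text
time: 16.77
eef_pos: [547.8, 43.1, 175.0]
ee_rot: [[0.136, 0.991, 0.001], [0.991, -0.136, -0.0], [-0.0, 0.001, -1.0]]
ft_force: [-8.1, 0.5, 20.9]
gripper_width: 0.001
gripper_force: 11.0
```

Request:
drive_tool --pt "0 0 -0.5 0 1" --pt "0 0 -0.6 0 1" --pt "0 0 -0.7 0 1" --pt "0 0 -0.6 0 1" --pt "0 0 0 0 1" --pt "0 0 0 0 1"

```text
time: 17.52
eef_pos: [546.3, 43.2, 229.2]
ee_rot: [[0.137, 0.991, -0.002], [0.991, -0.137, 0.0], [-0.0, -0.002, -1.0]]
ft_force: [-0.2, -0.1, 0.1]
gripper_width: -0.001
gripper_force: 0.0
```

```bash
python3 lev.py; python3 - <<'E'
from h import *
o=[]
for n,(x0,y0,x1,y1) in dict(scene=(245,160,355,265)).items():
    im=env.get_image(n);o.append(cv2.resize(im[y0:y1,x0:x1],(550,525),interpolation=cv2.INTER_CUBIC))
cv2.imwrite("pics/c3.png",o[0])
E
```

```text
t 17.525 tcp [546.3  43.2 229.2] lever-frame x,y -46.6 -2.2 yaw deg -7.9 F [-0.2 -0.1  0.1]
top few 2
scene 20 mean [577.4  84.7] axis deg -7.7 pivot->mean deg -10.7 end [596.3  82.2]
```

View pics/c3.png

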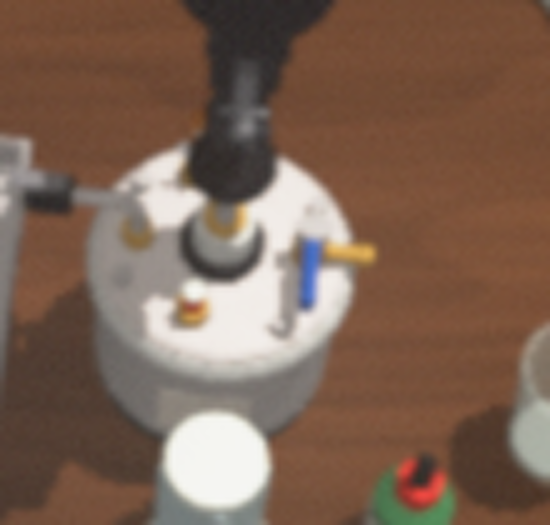

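The pin is out: white cap at (192,292) with a red body below it. The lever is still crosswise and the plunger is up. I'll add one harmless extra stroke for certainty, then retract and measure the pin height.

Request:
drive_tool --pt "0 0 0.6 0 1" --pt "0 0 0.5 0 1" --pt "0 0 0.5 0 1" --pt "0 0 0.5 0 1" --pt "0 0 0.3 0 1" --pt "0 0 0 0 1" --pt "0 0 0 0 1"

```text
time: 18.55
eef_pos: [547.4, 43.1, 174.9]
ee_rot: [[0.136, 0.991, -0.0], [0.991, -0.136, -0.0], [-0.0, -0.0, -1.0]]
ft_force: [-10.3, 0.6, 23.7]
gripper_width: 0.002
gripper_force: 11.7
```

Request:
drive_tool --pt "0 0 -0.5 0 1" --pt "0 0 -0.6 0 1" --pt "0 0 -0.7 0 1" --pt "0 0 -0.8 0 1" --pt "0 0 -0.8 0 1" --pt "0 0 -0.8 0 1" --pt "0 0 -0.8 0 1" --pt "0 0 0 0 1"

```text
time: 19.55
eef_pos: [548.3, 43.1, 297.7]
ee_rot: [[0.137, 0.991, 0.004], [0.991, -0.137, -0.0], [0.0, 0.004, -1.0]]
ft_force: [0.0, 0.6, -0.4]
gripper_width: -0.0
gripper_force: 0.0
```

Request:
drive_tool --pt "0.8 0 0 0 1" --pt "0.9 0 0 0 1" --pt "0.9 0 0 0 1" --pt "0.9 0 0 0 1" --pt "0.9 0 0 0 1" --pt "0.9 0 0 0 1" --pt "0.8 0 0 0 1" --pt "0 0 0 0 1"

```text
time: 20.55
eef_pos: [567.7, 195.8, 294.8]
ee_rot: [[0.134, 0.991, -0.001], [0.991, -0.134, -0.0], [-0.0, -0.001, -1.0]]
ft_force: [0.2, -0.2, 0.1]
gripper_width: 0.002
gripper_force: 0.0
```

```bash
python3 lev.py; python3 - <<'E'
from h import *
S=env.calibration("scene")
for z in(133.5,140.7,148):print(z,((proj(S,[586.4,24,z])-[245,160])*5).round(1))
o=[]
for n,(x0,y0,x1,y1) in dict(top=(190,115,280,215),scene=(245,160,355,265)).items():
    im=env.get_image(n);o.append(cv2.resize(im[y0:y1,x0:x1],(390 if n=="top" else 395,460),interpolation=cv2.INTER_CUBIC) if n=="top" else cv2.resize(im[y0:y1,x0:x1],(410,460),interpolation=cv2.INTER_CUBIC))
    cv2.imwrite(f"pics/{n}9.png",im)
a=cv2.imread("pics/scene0.png");b=cv2.imread("pics/scene9.png")
for im in(a,b):
    sub=im[205:230,270:300].astype(int);br=sub.min(2);print((br[:,11:18]).max(1))
cv2.imwrite("pics/c4.png",np.hstack(o))
E
```

```text
t 20.55 tcp [567.7 195.8 294.8] lever-frame x,y 107.4 -1.4 yaw deg -7.7 F [ 0.2 -0.2  0.1]
top 18 mean [581.4  85.9] axis deg -7.8 pivot->mean deg -6.8 end [594.5  84.1]
scene 14 mean [579.4  84.6] axis deg -11.2 pivot->mean deg -10.2 end [596.1  81.3]
133.5 [190.4 303.8]
140.7 [191.1 297.1]
148 [191.8 290.2]
[125 132 129 132 132 131 124 115 128 138 140 137 206 225 223 235 230 203
 212 220 229 230 229 229 227]
[126 130 130 135 132 130 121 114 132 138 150 191 210 225 223 204 153 126
 124 136 142 143 142 142 143]
```

View pics/c4.png

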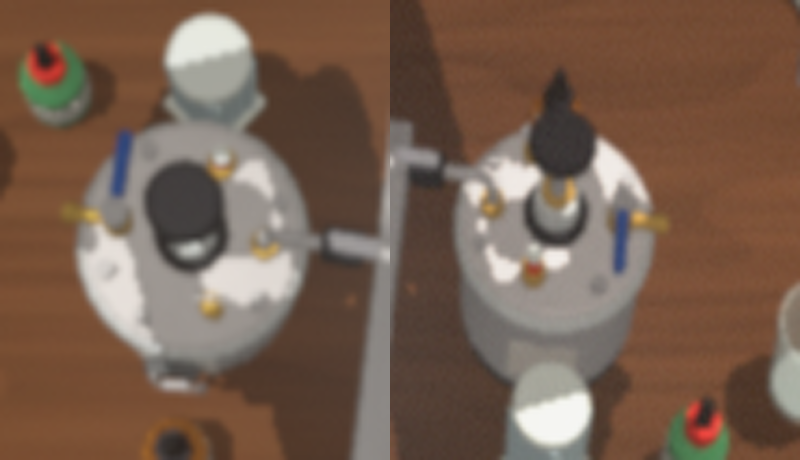

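The pin cap row (about 291) matches the predicted 148 mm height, so it is fully out. The vent is crosswise to the stub at its stop, the plunger is up and the tank is unmoved.

```bash
python3 -c "
from plant import env
print(env.hand_in())"
```

```text
the job is handed in; nothing more can be done
None
```

The job is handed in at about 21 s: the vent is closed on its stop, the pin is fully out after six full strokes, the plunger is up, and nothing around the tank looks moved.

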